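# Gauge the gap of a sensor levelling platform

### The arm

A 6-joint arm with a two-finger parallel gripper is mounted at the origin on the work surface. World frame = base frame: x ahead of the robot, y to its left, z up, the work surface at z = 0. Lengths are in mm, angles in degrees, forces in N, time in s.
With the tool pointing down it reaches from about 275 to 750 mm from the base axis. Payload 10.2 kg.
Tool frame: the origin (TCP) lies midway between the tips of the shut fingers; the grasp point (between the pads) lies bot.hold_point_z behind it (bot.hold_point_z is the distance from the TCP to the grasp point, in mm); z points along the fingers, y is the line along which they close (so a half turn about z gives the same grasp; the last joint's range is limited). The gripper opens to 88 mm and grips with 3 to 60 N. Pads are 18 mm wide; open, the fingers measure 123 mm over their backs; the gripper's body (75 mm by 187 mm) begins 45 mm behind the grasp point.
Start: joints at [55.153, 17.928, 85.812, -0, 76.261, -12.8], TCP at [197.084, 486.61, 238.72] pointing down, gripper open.
Joint ranges: [-168.41, 168.41], [-55.51, 124.54], [10.69, 146.95], [-70.63, 250.63], [1, 178], [-165.06, 165.06]. Speed limits (degrees/s): [136.94, 136.94, 172.46, 180, 180, 180].

### API

Orientations are given as a 3x3 rotation matrix whose columns are the frame's x, y, z axes.
In Python, from station import bot, vision, order gives the robot as it stands.
- The arm moves only by the tool move_arm, never from a script. Its argument "moves" is one flat list of numbers, 7 for each row, row after row: the shift along the tool's x, y, z in m, then the turn, a rotation vector about the tool's x, y, z in rad, then the closure, from -1 (fully open) to 1 (shut). A call has 1 to 5 rows; each row is the pose to reach, as a shift and turn from the pose commanded when the call began, along the tool's axes at that moment; what a row does not reach only later rows make up. A row lasts 1/12 s, in which the tool goes at most 41.7 mm and 7.16 degrees, less where a joint would pass 70% of its speed; a pose out of reach is approached as far as the arm can. A call with a gripper value outside its range is refused whole. The fingers move at their own pace and stop on an object; "force" is the grip in N (left out, the last holds). Time passes only in rows, so rows that repeat a pose let the fingers close. It gives the time, the measured TCP pose, the force, the opening and the grip force at its end, in the units of the state.
- bot.sense(): the state, without advancing time (a new reading comes with each control period).
- vision.grab_frame(name): name is "scene" or "top" or "wrist"; returns a dict with "image" (480x640x3 uint8, red, green, blue), "fx", "fy", "cx", "cy" (pixels), "rvec" (rotation vector, rad) and "tvec" (3), from world to camera coordinates, as OpenCV has them; the wrist camera has in their place "tool_from_camera" (4x4, takes a point from camera to tool coordinates, whose origin is the TCP and whose axes are the flange's). Camera axes: x right, y down, z forward; pixel columns grow to the right and rows downward; lengths in mm; the calibration is good to about 2 mm. A picture is of the moment at which its call begins: read the wrist's pose just before it. There is no depth.
- order.job_done(): hands the job in; it is judged then, once.
The state is a dict: "time_s": time; "qpos": joint angles; "joint_vel": joint speeds; "joint_efforts": joint torques, N m; "ee_pos": TCP position; "orientation": TCP orientation; "wrist_force": force on the tool from outside, world axes, zero at the start; "torque": the same for the moment, N m; "opening": finger opening in mm; "grasp_force": force on a finger pad.
Only numpy, scipy, OpenCV 4.12 (cv2) and the standard library are available. Lean on these libraries where they do the work, as an engineer would, in place of code of your own. Each camera call takes 0.05 s, during which the arm holds its last target. There are 200 camera calls.

### The job

Pick up the steel taper gauge by its black handle and slide its thin end into the front gap between the two plates of the levelling platform, square to the front edge and about midway between the two front screws, lying flat on the lower plate, until it drags snugly between both plates; do not force it, and leave the other things on the bench where they are. Finish while still holding the gauge at that depth, so that the gap can be read.

Things in the scene. Friction and masses are not known exactly. Their poses are not given: they have to be found in the camera images.
- gauge_grip (a point): Taper gauge on the bench: black handle 52 mm long (x), 18 wide (y), 20 high (z), with a steel blade 16 mm wide out of its +x end. This point is the handle's centre, 10 mm above the flat underside of handle and blade, 125 mm behind the tip. x points along the blade to the tip, z up, away from the flat underside. About 110 g, balancing about 30 mm ahead of this point.
- gauge_tip (a point): The middle of the blade's thin tip, on the flat underside (125 mm ahead of and 10 mm below gauge_grip); axes as gauge_grip. The blade is 2 mm thick here and grows 1 mm for every 15 mm back towards the handle (8.6 mm at the handle). Only the upper face slopes.
- gauge_taper (a point): A point in the middle of the blade's sloping upper face, 50 mm behind the tip; its z is square to that sloping face, its x runs down the slope to the tip. Both plates and the blade are rigid: once the blade lies on the lower plate and meets the upper edge too, the drag against sliding in grows by about 2 N with each further mm; before that there is next to none unless the blade is pressed down.
- gap_low (a point): Middle of the upper front edge of the levelling platform's lower plate (grey, 110 x 110 x 12 mm, level), 42 mm above the bench. x points level into the gap, square to the front edge, which lies along y; z up. Nothing stands in front of the edge but the platform's foot, 10 mm high, which reaches 10 mm further forward.
- gap_top (a point): Middle of the lower front edge of the upper grey plate (110 x 110 x 12 mm, fixed, level, straight above the lower plate). The gap, its height above gap_low, is 4.5 to 7 mm. Axes as gap_low. Three adjuster heads reach 31 mm and a black sensor head 55 mm above this point.
- platform: Fixed lower part of the levelling platform: foot 130 x 120 x 10 mm, riser, lower plate. Origin under the middle of the foot, axes as gap_low (which lies 55 mm in front (-x) of it, 42 mm up). Steel screws of 6 mm cross the gap 15 mm behind the front edge, 42 mm left and right of its middle, and one 95 mm behind the edge in the middle.
- upper_plate: The fixed upper plate with the sensor head and adjuster heads; origin in the middle of its underside.
- gauge: The taper gauge; origin 10 mm below gauge_grip, on the underside; axes as gauge_grip.
- wash_bottle: Bystander: white bottle with yellow spout, 62 mm across, 175 mm high; origin under its middle.
- screwdriver: Bystander: screwdriver lying on the bench, 190 mm long.
- screw_tray: Bystander: open black tray 110 x 80 x 35 mm with small screws; origin under its middle.
Not all that is in view belongs to the job. Leave any purple or turquoise look-alike of the gauge alone.

How it is judged:
By the outcome, as a careful person would: the job done as asked, in the order asked, and still so for the second after the job is handed in, while the arm keeps its last pose, push and grip.
It also fails if it takes over 64 s, if anything falls off the work surface, if the arm or the gripper's body presses on something with over 40 N, if the wrist force passes 120 N, or if a joint passes its speed limit or range.

## Working session

There is one attempt and no reset: what is moved stays moved. The work goes in short steps, Python scripts to look and compute and a tool call to move; the robot and the scene stay as the last step left them, time stands still between calls to the robot, and variables do not carry over. Pictures are saved under pics/ and viewed, at most 10 in all, crops included, and the job is handed in when it is done.

Besides the shell and the picture viewer there is one more tool, called after "Call:" as name(argument=value, ...) on one line, values as JSON. move_arm: Moves the arm, as the interface text tells. Its arguments: {"type":"object","properties":{"moves":{"type":"array","items":{"type":"number"}},"force":{"type":"number"}},"required":["moves"]}

```bash
mkdir -p pics; ls; cat > h.py <<'E'
import numpy as np, cv2
from station import bot, vision, order
def save(n,f): cv2.imwrite(f'pics/{n}.png', cv2.cvtColor(f['image'],cv2.COLOR_RGB2BGR))
E
python3 - <<'E'
from h import *
import pickle
print(bot.hold_point_z, bot.sense())
fs={}
for n in ['scene','top','wrist']:
    f=vision.grab_frame(n); fs[n]=f; save(n+'0',f)
    print(n,{k:v for k,v in f.items() if k!='image'})
pickle.dump(fs,open('fs0.pkl','wb'))
E
```

```text
pics
18.700000000000003 {'time_s': 0.0, 'qpos': array([ 5.51535774e+01,  1.79581903e+01,  8.58540744e+01,  1.51264586e-03,
        7.62599579e+01, -1.28009266e+01]), 'joint_vel': array([-0.01236421, -0.10935005, -0.01212903,  0.14264013, -0.04231707,
       -0.05293312]), 'joint_efforts': array([-1.27257088e-03, -4.02211189e+01, -2.52265155e+01,  6.93934341e-02,
        3.52674199e-02, -1.17572986e-04]), 'ee_pos': array([196.92635265, 486.4044862 , 238.17183641]), 'orientation': array([[-9.26883632e-01,  3.75348084e-01, -7.41281407e-04],
       [ 3.75348692e-01,  9.26883120e-01, -1.01983941e-03],
       [ 3.04286455e-04, -1.22351146e-03, -9.99999205e-01]]), 'wrist_force': array([ 0.20011641, -0.06938086,  0.00113806]), 'torque': array([-0.03943878,  0.01414038,  0.00167285]), 'grasp_force': 0.0, 'opening': 87.83775662934578}
scene {'fx': 514.1555512560245, 'fy': 514.1555512560245, 'cx': 317.69503147016184, 'cy': 235.44104426331057, 'rvec': array([ 1.54001324,  1.71154733, -0.96619817]), 'tvec': array([  67.8884927, -243.9000677, 1538.6082337])}
top {'fx': 449.5282413489219, 'fy': 449.5282413489219, 'cx': 310.21669379885265, 'cy': 241.9806387765067, 'rvec': array([ 2.19462694, -2.21206592,  0.09746557]), 'tvec': array([-12.55164945, 587.51652605, 876.07099744])}
wrist {'fx': 422.7381325951172, 'fy': 422.7381325951172, 'cx': 311.28156326191316, 'cy': 238.13184559992698, 'tool_from_camera': array([[-1.19034686e-03, -9.59792500e-01, -2.80707925e-01,
         7.17748742e+01],
       [ 9.99998944e-01, -1.37642804e-03,  4.65749977e-04,
        -2.26965207e-01],
       [-8.33397594e-04, -2.80707074e-01,  9.59793126e-01,
        -1.45653778e+02],
       [ 0.00000000e+00,  0.00000000e+00,  0.00000000e+00,
         1.00000000e+00]])}
```

View pics/scene0.png

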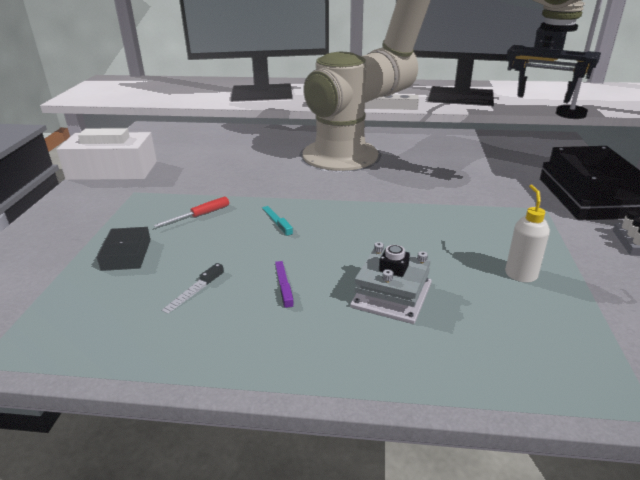

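View pics/top0.png

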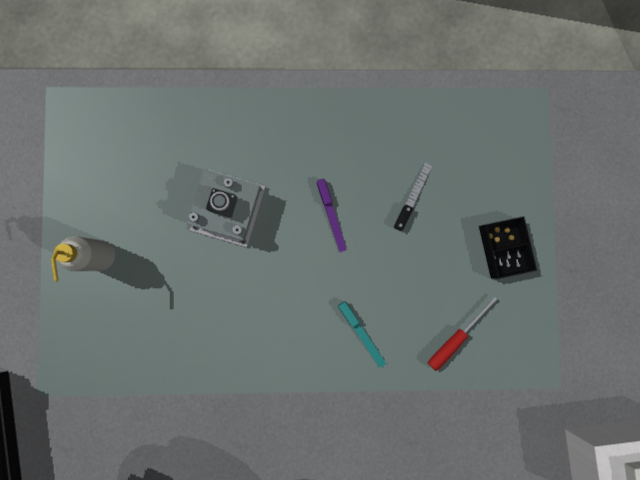

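Candidates for the gauge, by pixel in the top view:
- Black handle with a steel graduated blade: handle (404,217), tip (428,165), and scene (210,273).
- Purple look-alike: (331,215).
- Turquoise look-alike: (361,333).
- Red screwdriver: (462,335).

I choose the black and steel one. The platform is at (228,205). Its adjuster heads are at (194,217), (238,230) and (228,182). The first two are about 84 mm apart, so the front faces the robot (downwards in the picture). Next I take a close crop and a rough measurement.

```bash
cat >> h.py <<'E'
from scipy.spatial.transform import Rotation as Rn
def ray(f,uv,s=None):
    """origin, direction (world) of pixel; s = bot state for wrist"""
    K=np.array([[f['fx'],0,f['cx']],[0,f['fy'],f['cy']],[0,0,1]])
    d=np.linalg.inv(K)@[uv[0],uv[1],1]
    if 'rvec' in f:
        R=cv2.Rodrigues(f['rvec'])[0]; return -R.T@f['tvec'], R.T@d
    T=f['tool_from_camera']; O=np.array(s['orientation'])
    return np.array(s['ee_pos'])+O@T[:3,3], O@T[:3,:3]@d
def onz(f,uv,z,s=None):
    o,d=ray(f,uv,s); return o+d*(z-o[2])/d[2]
def proj(f,p,s=None):
    p=np.array(p,float)
    if 'rvec' in f: c=cv2.Rodrigues(f['rvec'])[0]@p+f['tvec']
    else:
        T=f['tool_from_camera']; O=np.array(s['orientation'])
        c=T[:3,:3].T@(O.T@(p-s['ee_pos'])-T[:3,3])
    return np.array([f['fx']*c[0]/c[2]+f['cx'],f['fy']*c[1]/c[2]+f['cy']])
def cross(rs):
    A=0;b=0
    for o,d in rs:
        d=d/np.linalg.norm(d);P=np.eye(3)-np.outer(d,d);A=A+P;b=b+P@o
    return np.linalg.solve(A,b)
E
python3 - <<'E'
from h import *
import pickle
fs=pickle.load(open('fs0.pkl','rb'));t=fs['top'];sc=fs['scene']
def blob(f,box):
    x0,y0,x1,y1=box; g=f['image'][y0:y1,x0:x1].max(2)
    m=(g<45).astype(np.uint8); n,l,st,c=cv2.connectedComponentsWithStats(m)
    k=1+st[1:,4].argmax(); print('area',st[k,4]); return c[k]+[x0,y0]
a=blob(t,(385,195,425,240)); b=blob(sc,(190,255,230,295)); print(a,b)
print('handle onz', onz(t,a,16), onz(sc,b,14),'tri',cross([ray(t,a),ray(sc,b)]))
print('tip', onz(t,(428,165),2), onz(sc,(166,311),2), cross([ray(t,(428,165)),ray(sc,(166,311))]))
for uv in [(194,217),(238,230),(228,182)]: print('adj',onz(t,uv,79))
i=cv2.cvtColor(t['image'],cv2.COLOR_RGB2BGR)
A=cv2.resize(i[150:260,160:300],None,fx=4,fy=4,interpolation=2);B=cv2.resize(i[150:260,390:445],None,fx=4,fy=4,interpolation=2)
cv2.imwrite('pics/crop1.png',np.hstack([A,B]))
E
```

```text
area 215Traceback (most recent call last):
  File "<stdin>", line 8, in <module>
  File "<stdin>", line 7, in blob
ValueError: attempt to get argmax of an empty sequence
```

```bash
python3 - <<'E'
from h import *
import pickle
fs=pickle.load(open('fs0.pkl','rb'));t=fs['top'];sc=fs['scene']
def blob(f,box,th):
    x0,y0,x1,y1=box; g=f['image'][y0:y1,x0:x1].max(2)
    m=(g<th).astype(np.uint8); n,l,st,c=cv2.connectedComponentsWithStats(m)
    k=1+st[1:,4].argmax(); print('area',st[k,4]); return c[k]+[x0,y0]
a=blob(t,(385,195,425,240),45); b=blob(sc,(190,255,230,295),75); print(a,b)
print('handle onz', onz(t,a,16), onz(sc,b,14),'tri',cross([ray(t,a),ray(sc,b)]))
print('tip', onz(t,(428,165),2), onz(sc,(166,311),2), cross([ray(t,(428,165)),ray(sc,(166,311))]))
for uv in [(194,217),(238,230),(228,182)]: print('adj',onz(t,uv,79))
i=cv2.cvtColor(t['image'],cv2.COLOR_RGB2BGR)
A=cv2.resize(i[150:260,160:300],None,fx=4,fy=4,interpolation=2);B=cv2.resize(i[150:260,390:445],None,fx=4,fy=4,interpolation=2)
cv2.imwrite('pics/crop1.png',np.hstack([A,B]))
E
```

```text
area 215
area 209
[403.01860465 217.50697674] [212.04784689 273.35406699]
handle onz [ 635.54535607 -204.48973911   16.        ] [ 643.24680406 -203.01690574   14.        ] tri [ 636.32570404 -205.97421346    8.79047447]
tip [ 745.67350482 -261.95460712    2.        ] [ 748.09636334 -259.80878332    2.        ] [ 7.45898216e+02 -2.61754644e+02  1.44657710e-01]
adj [631.42738644 198.81116915  79.        ]
adj [606.81375555 117.83391136  79.        ]
adj [696.51977889 136.45361912  79.        ]
```

View pics/crop1.png

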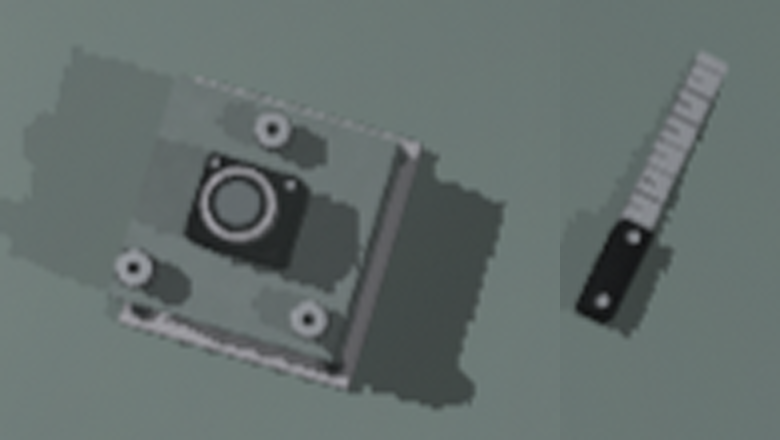

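The crop confirms the black handle with its two rivets at about crop (615,270) and the marked steel blade with its tip at (712,60). The platform's two front adjusters are at crop (133,267) and (308,320), so the entry direction has a yaw of about -16.5°. I'll travel to above the gauge.

```bash
cat >> h.py <<'E'
def plan(x,y,z,yaw,n=1,s=None):
    """print shifts (m, rad) in the tool axes for n calls to a tool-down pose"""
    s=s or bot.sense(); O=np.array(s['orientation']); p=np.array(s['ee_pos'])
    c,q=np.cos(np.radians(yaw)),np.sin(np.radians(yaw))
    G=np.array([[c,q,0],[q,-c,0],[0,0,-1]]).T
    d=(np.array([x,y,z])-p)/n/1000
    rv=Rn.from_matrix(O.T@G).as_rotvec()
    if n==1: print(np.round(O.T@d,4),np.round(rv,4)); return
    y0=np.degrees(np.arctan2(O[1,0],O[0,0])); dt=yaw-y0
    for k in range(n):
        a=np.radians(y0+dt*k/n); C,S=np.cos(a),np.sin(a)
        print(np.round([d@[C,S,0],d@[S,-C,0],-d[2]],4),'rz',round(-np.radians(dt/n),4))
E
python3 -c "
from h import *
plan(636,-205,180,-27.6,6)"
```

```text
[-0.1111 -0.0794  0.0097] rz 0.5397
[-0.1361 -0.011   0.0097] rz 0.5397
[-0.1224  0.0605  0.0097] rz 0.5397
[-0.0739  0.1148  0.0097] rz 0.5397
[-0.0044  0.1364  0.0097] rz 0.5397
[0.0664 0.1193 0.0097] rz 0.5397
```

Call:
move_arm(moves=[-0.022,-0.016,0.002,0,0,0.108,-1,-0.044,-0.032,0.004,0,0,0.216,-1,-0.067,-0.048,0.006,0,0,0.324,-1,-0.089,-0.064,0.008,0,0,0.432,-1,-0.111,-0.079,0.01,0,0,0.54,-1])

```text
time_s: 0.57
ee_pos: [270.6, 370.5, 228.5]
orientation: [[-0.598, 0.802, -0.0], [0.802, 0.598, -0.0], [-0.0, -0.0, -1.0]]
wrist_force: [-0.1, -0.1, -0.2]
opening: 88.5
grasp_force: 0.0
```

Call:
move_arm(moves=[-0.027,-0.002,0.002,0,0,0.108,-1,-0.054,-0.004,0.004,0,0,0.216,-1,-0.082,-0.007,0.006,0,0,0.324,-1,-0.109,-0.009,0.008,0,0,0.432,-1,-0.136,-0.011,0.01,0,0,0.54,-1])

```text
time_s: 0.98
ee_pos: [343.8, 255.3, 218.6]
orientation: [[-0.1, 0.995, -0.0], [0.995, 0.1, -0.0], [0.0, -0.0, -1.0]]
wrist_force: [0.3, -0.3, -0.8]
opening: 88.1
grasp_force: 0.0
```

Call:
move_arm(moves=[-0.024,0.012,0.002,0,0,0.108,-1,-0.049,0.024,0.004,0,0,0.216,-1,-0.073,0.036,0.006,0,0,0.324,-1,-0.098,0.048,0.008,0,0,0.432,-1,-0.122,0.06,0.01,0,0,0.54,-1])

```text
time_s: 1.4
ee_pos: [416.4, 140.2, 208.6]
orientation: [[0.425, 0.905, -0.0], [0.905, -0.425, -0.0], [-0.0, -0.0, -1.0]]
wrist_force: [-0.0, 0.9, 0.9]
opening: 88.0
grasp_force: 0.0
```

Call:
move_arm(moves=[-0.015,0.023,0.002,0,0,0.108,-1,-0.03,0.046,0.004,0,0,0.216,-1,-0.044,0.069,0.006,0,0,0.324,-1,-0.059,0.092,0.008,0,0,0.432,-1,-0.074,0.115,0.01,0,0,0.54,-1])

```text
time_s: 1.82
ee_pos: [489.6, 24.8, 198.4]
orientation: [[0.83, 0.557, -0.0], [0.557, -0.83, 0.0], [-0.0, -0.0, -1.0]]
wrist_force: [0.0, 0.6, -0.5]
opening: 87.8
grasp_force: 0.0
```

Call:
move_arm(moves=[-0.001,0.027,0.002,0,0,0.108,-1,-0.002,0.055,0.004,0,0,0.216,-1,-0.003,0.082,0.006,0,0,0.324,-1,-0.004,0.109,0.008,0,0,0.432,-1,-0.004,0.136,0.01,0,0,0.54,-1])

```text
time_s: 2.23
ee_pos: [562.7, -90.0, 188.3]
orientation: [[0.999, 0.051, -0.001], [0.051, -0.999, 0.0], [-0.001, -0.0, -1.0]]
wrist_force: [-0.2, 0.7, -0.0]
opening: 88.3
grasp_force: 0.0
```

Call:
move_arm(moves=[0.013,0.024,0.002,0,0,0.108,-1,0.026,0.048,0.004,0,0,0.216,-1,0.04,0.072,0.006,0,0,0.324,-1,0.053,0.095,0.008,0,0,0.432,-1,0.066,0.119,0.01,0,0,0.54,-1])

```text
time_s: 2.65
ee_pos: [635.4, -204.8, 178.2]
orientation: [[0.883, -0.469, -0.001], [-0.469, -0.883, 0.0], [-0.001, -0.0, -1.0]]
wrist_force: [0.0, 1.0, -0.3]
opening: 87.9
grasp_force: 0.0
```

```bash
python3 - <<'E'
from h import *
import pickle
s=bot.sense(); f=vision.grab_frame('wrist'); save('w1',f); pickle.dump((s,f),open('w1.pkl','wb'))
print(proj(f,(636,-205,20),s),proj(f,(746,-262,0),s))
E
```

```text
[311.3799339  216.29948845] [309.34738458  37.44544144]
```

View pics/w1.png

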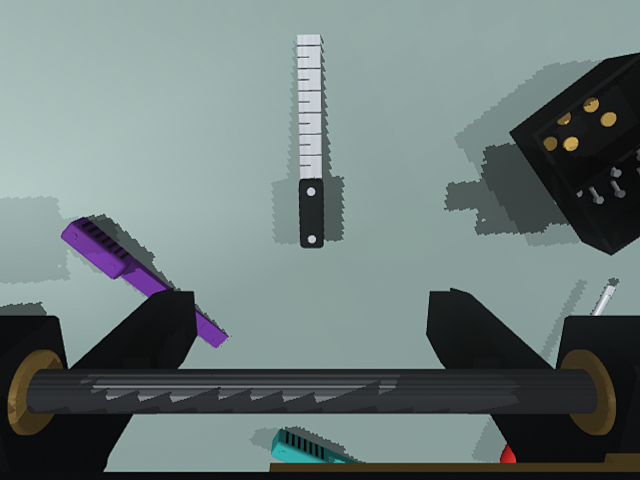

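The close view shows the black handle at about (311,213), with the blade running up to its tip at (309,36). Purple (150,280), turquoise and the tray (590,150) are all clear of the fingers. Now I refine the pose from this view and the top view.

```bash
python3 - <<'E'
from h import *
import pickle
s,f=pickle.load(open('w1.pkl','rb')); t=pickle.load(open('fs0.pkl','rb'))['top']
im=f['image'].astype(int)
m=np.zeros(im.shape[:2],np.uint8); m[170:260,280:345]=(im.max(2)<60)[170:260,280:345]
m=cv2.morphologyEx(m,cv2.MORPH_OPEN,np.ones((7,7)))
n,l,st,c=cv2.connectedComponentsWithStats(m);k=1+st[1:,4].argmax();print('handle',st[k],c[k])
ys,xs=np.where(l==k); 
# rivets lie inside the hull: centre of bounding rows/cols
r=cv2.minAreaRect(np.c_[xs,ys].astype(np.float32)); print(r)
b=np.zeros_like(m); b[20:178,285:335]=(im.min(2)>185)[20:178,285:335]
ys,xs=np.where(b); r2=cv2.minAreaRect(np.c_[xs,ys].astype(np.float32)); print('blade',r2,ys.min(),ys.max())
mid=[(y,xs[ys==y].min()/2+xs[ys==y].max()/2) for y in range(ys.min()+2,ys.max()-2)]
p=np.polyfit(*zip(*mid),1); u=lambda v:np.polyval(p,v)
A=onz(f,(u(178),178),8.6,s);B=onz(f,(u(ys.min()),ys.min()),2,s);d=B-A
print('blade ends',A,B,'len',np.hypot(*d[:2]),'yaw',np.degrees(np.arctan2(d[1],d[0])))
C=onz(f,r[0],20,s);print('handle top centre',C)
print('tri',cross([ray(f,r[0],s),ray(t,(403.3,217.3))]))
print('rivets tri-z check');
E
```

```text
handle [ 299  179   25   67 1424] [311.45646067 210.33707865]
((311.0, 212.0), (66.0, 24.0), 90.0)
blade ((309.27325439453125, 105.93582916259766), (142.3256072998047, 22.231021881103516), 88.87670135498047) 35 177Traceback (most recent call last):
  File "<stdin>", line 13, in <module>
    return umr_minimum(a, axis, None, out, keepdims, initial, where)
ValueError: zero-size array to reduction operation minimum which has no identity
```

```bash
python3 - <<'E'
from h import *
import pickle
s,f=pickle.load(open('w1.pkl','rb')); t=pickle.load(open('fs0.pkl','rb'))['top']
im=f['image'].astype(int); b=(im.min(2)>185)
mid=[]
for y in range(38,176):
    x=np.where(b[y,285:335])[0]
    if len(x)>10 and x.max()-x.min()>18: mid.append((y,285+(x.min()+x.max())/2))
p=np.polyfit(*zip(*mid),1); u=lambda v:np.polyval(p,v); print(len(mid),u(35),u(178))
A=onz(f,(u(178),178),8.6,s);B=onz(f,(u(35),35),2,s);d=B-A
print('blade ends',A,B,'len',np.hypot(*d[:2]),'yaw',np.degrees(np.arctan2(d[1],d[0])))
print('handle top centre',onz(f,(311,213),20,s),'tri',cross([ray(f,(311,213),s),ray(t,(403.3,217.3))]))
g=B-125*d/np.hypot(*d[:2]); print('grip from tip',g)
plan(g[0],g[1],90,np.degrees(np.arctan2(d[1],d[0])))
E
```

```text
107 308.1871888192773 310.49911159917275
blade ends [ 659.79808964 -216.93126469    8.6       ] [ 747.46606302 -261.88110101    2.        ] len 98.51985252808703 yaw -27.145490695370977
handle top centre [ 638.33233548 -205.92614087   20.        ] tri [ 636.60982241 -205.45728255   13.10164865]
grip from tip [ 636.2347082  -204.84965612   10.37394676]
[-0.0021 -0.0035  0.087 ] [ 0.0009  0.     -0.0245]
```

```bash
python3 - <<'E'
from h import *
import pickle
s,f=pickle.load(open('w1.pkl','rb'));print(s['ee_pos'],s['orientation'],s['time_s'],s['joint_vel'])
for i in range(2):
    s=bot.sense();print(s['time_s'],s['ee_pos'],np.degrees(np.arctan2(s['orientation'][1,0],s['orientation'][0,0])))
E
```

```text
[ 635.39713153 -204.79490427  178.20510652] [[ 8.83010593e-01 -4.69352618e-01 -6.42357008e-04]
 [-4.69352458e-01 -8.83010825e-01  3.90690503e-04]
 [-7.50579803e-04 -4.34920123e-05 -9.99999717e-01]] 2.65 [-1.49766573e+01  3.42839070e+01 -5.47782420e+01  2.50818358e-02
  2.01925771e+01  5.87673207e+01]
2.7 [ 636.39284683 -208.85485208  177.02679305] -28.549671672661987
2.7 [ 636.39284683 -208.85485208  177.02679305] -28.549671672661987
```

Call:
move_arm(moves=[-0.0016,-0.0032,0.03,0,0,-0.0245,-1,-0.0016,-0.0032,0.06,0,0,-0.0245,-1,-0.0016,-0.0032,0.09,0,0,-0.0245,-1,-0.0016,-0.0032,0.117,0,0,-0.0245,-1,-0.0016,-0.0032,0.117,0,0,-0.0245,-1])

```text
time_s: 3.12
ee_pos: [632.3, -198.8, 55.7]
orientation: [[0.897, -0.443, -0.009], [-0.443, -0.897, 0.005], [-0.01, -0.0, -1.0]]
wrist_force: [-1.0, 0.7, -1.1]
opening: 87.9
grasp_force: 0.0
```

Call:
move_arm(moves=[0,0,0,0,0,0,-1,0,0,0,0,0,0,-1])

```text
time_s: 3.28
ee_pos: [635.8, -200.6, 63.6]
orientation: [[0.897, -0.443, 0.002], [-0.443, -0.897, -0.001], [0.003, 0.0, -1.0]]
wrist_force: [1.0, 0.0, 0.4]
opening: 88.3
grasp_force: 0.0
```

```bash
python3 -c "
from h import *
print(bot.sense()['wrist_force']);plan(636.5,-205.3,3,-27.15)"
```

```text
[1.04856998 0.03604887 0.44803339]
[0.0026 0.004  0.0606] [ 0.     -0.0025  0.0153]
```

Call:
move_arm(moves=[0,0,0,0,0,0,-1,0,0,0,0,0,0,-1,0,0,0,0,0,0,-1])

```text
time_s: 3.53
ee_pos: [635.5, -200.4, 63.0]
orientation: [[0.897, -0.443, 0.002], [-0.443, -0.897, -0.001], [0.002, 0.0, -1.0]]
wrist_force: [-1.2, -0.3, -0.4]
opening: 87.7
grasp_force: 0.0
```

```bash
python3 -c "
from h import *
print(bot.sense()['ee_pos']);plan(636.5,-205.3,3,-27.15)"
```

```text
[ 635.47395409 -200.38899229   63.01793705]
[0.003  0.0039 0.06  ] [ 0.     -0.0019  0.0152]
```

Settled. I'll go down slowly, correcting sideways first.

Call:
move_arm(moves=[0.003,0.0039,0.015,0,-0.0019,0.0152,-1,0.003,0.0039,0.03,0,-0.0019,0.0152,-1,0.003,0.0039,0.042,0,-0.0019,0.0152,-1,0.003,0.0039,0.052,0,-0.0019,0.0152,-1,0.003,0.0039,0.056,0,-0.0019,0.0152,-1])

```text
time_s: 3.95
ee_pos: [635.2, -204.7, 3.4]
orientation: [[0.89, -0.457, -0.004], [-0.457, -0.89, 0.002], [-0.005, 0.0, -1.0]]
wrist_force: [-0.1, -0.8, 0.5]
opening: 88.5
grasp_force: 0.0
```

Call:
move_arm(moves=[0,0,0,0,0,0,-1,0,0,0,0,0,0,-1,0,0,0,0,0,0,-1,0,0,0,0,0,0,-1])

```text
time_s: 4.28
ee_pos: [636.4, -205.2, 6.5]
orientation: [[0.89, -0.456, -0.0], [-0.456, -0.89, 0.0], [-0.0, 0.0, -1.0]]
wrist_force: [0.4, 0.8, -0.2]
opening: 88.1
grasp_force: 0.0
```

```bash
python3 - <<'E'
from h import *
import pickle
s=bot.sense();print(s['ee_pos'],s['wrist_force']);plan(636.5,-205.3,3,-27.15)
f=vision.grab_frame('wrist');save('w2',f);print(proj(f,(636.5,-205.3,20),s))
E
```

```text
[ 636.39623121 -205.18322129    6.5298148 ] [ 0.42166321  0.84086646 -0.15192474]
[0.0001 0.0001 0.0035] [0.0001 0.0005 0.    ]
[311.50697699 332.10070319]
```

View pics/w2.png

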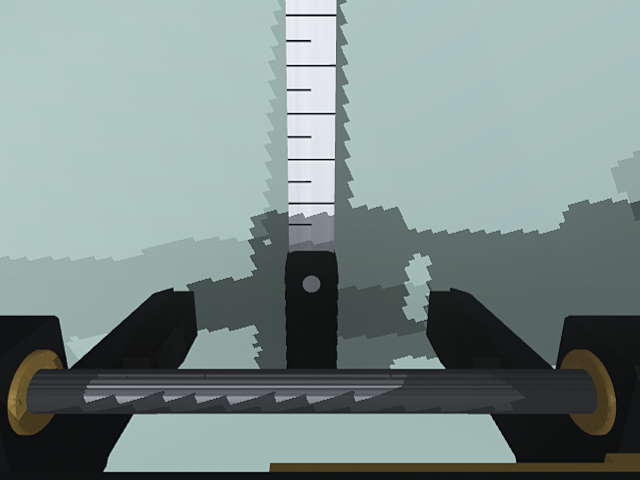

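The handle is centred between the fingers: the blade is at column 312, and the finger tips at 195 and 428 have their middle at 311. Next: lower 3.5 mm and grip.

Call:
move_arm(moves=[0,0,0.0035,0,0,0,-1,0,0,0.0035,0,0,0,-1,0,0,0.0035,0,0,0,1,0,0,0.0035,0,0,0,1,0,0,0.0035,0,0,0,1], force=40)

```text
time_s: 4.75
ee_pos: [636.0, -205.0, 2.3]
orientation: [[0.89, -0.456, -0.002], [-0.456, -0.89, 0.001], [-0.002, 0.0, -1.0]]
wrist_force: [0.4, -0.2, 0.3]
opening: 70.2
grasp_force: 0.0
```

Call:
move_arm(moves=[0,0,0,0,0,0,1,0,0,0,0,0,0,1,0,0,0,0,0,0,1,0,0,0,0,0,0,1,0,0,0,0,0,0,1])

```text
time_s: 5.17
ee_pos: [636.0, -205.0, 2.2]
orientation: [[0.89, -0.456, -0.002], [-0.456, -0.89, 0.001], [-0.002, 0.0, -1.0]]
wrist_force: [0.2, 0.4, 0.4]
opening: 36.9
grasp_force: 0.0
```

Call:
move_arm(moves=[0,0,0,0,0,0,1,0,0,0,0,0,0,1,0,0,0,0,0,0,1,0,0,0,0,0,0,1,0,0,0,0,0,0,1])

```text
time_s: 5.58
ee_pos: [636.0, -205.0, 2.3]
orientation: [[0.89, -0.456, -0.002], [-0.456, -0.89, 0.001], [-0.002, 0.0, -1.0]]
wrist_force: [0.3, -0.3, 0.9]
opening: 17.6
grasp_force: 40.0
```

Call:
move_arm(moves=[0,0,-0.01,0,0,0,1,0,0,-0.03,0,0,0,1,0,0,-0.055,0,0,0,1,0,0,-0.08,0,0,0,1,0,0,-0.1,0,0,0,1])

```text
time_s: 6.0
ee_pos: [636.4, -205.2, 104.9]
orientation: [[0.89, -0.456, -0.0], [-0.456, -0.89, -0.0], [-0.0, 0.0, -1.0]]
wrist_force: [-0.5, 0.7, -1.4]
opening: 17.3
grasp_force: 40.0
```

Call:
move_arm(moves=[-0.02,-0.015,0,0,0,0,1,-0.045,-0.033,0,0,0,0,1,-0.07,-0.053,0,0,0,0,1,-0.098,-0.073,0,0,0,0,1,-0.126,-0.093,0,0,0,0,1])

```text
time_s: 6.42
ee_pos: [565.6, -63.6, 103.1]
orientation: [[0.89, -0.457, -0.001], [-0.457, -0.89, 0.001], [-0.001, -0.0, -1.0]]
wrist_force: [0.4, 1.7, -1.0]
opening: 17.4
grasp_force: 40.0
```

Call:
move_arm(moves=[-0.025,-0.018,0,0,0,0,1,-0.05,-0.037,0,0,0,0,1,-0.075,-0.056,0,0,0,0,1,-0.1,-0.074,0,0,0,0,1,-0.126,-0.093,0,0,0,0,1])

```text
time_s: 6.83
ee_pos: [496.1, 76.5, 103.5]
orientation: [[0.89, -0.457, -0.001], [-0.457, -0.89, 0.001], [-0.001, -0.0, -1.0]]
wrist_force: [0.2, -0.0, 0.3]
opening: 17.6
grasp_force: 40.0
```

Call:
move_arm(moves=[-0.03,-0.022,0,0,0,-0.05,1,-0.06,-0.044,0,0,0,-0.1,1,-0.088,-0.065,0,0,0,-0.14,1,-0.11,-0.08,0,0,0,-0.17,1,-0.126,-0.093,0,0,0,-0.187,1])

```text
time_s: 7.25
ee_pos: [425.7, 217.5, 103.7]
orientation: [[0.96, -0.28, -0.001], [-0.28, -0.96, 0.001], [-0.002, -0.001, -1.0]]
wrist_force: [0.0, -1.0, -1.3]
opening: 17.6
grasp_force: 40.0
```

Call:
move_arm(moves=[0,0,0,0,0,0,1,0,0,0,0,0,0,1,0,0,0,0,0,0,1,0,0,0,0,0,0,1,0,0,0,0,0,0,1])

```text
time_s: 7.67
ee_pos: [427.6, 214.9, 103.0]
orientation: [[0.959, -0.285, -0.002], [-0.285, -0.959, 0.001], [-0.002, -0.0, -1.0]]
wrist_force: [-0.0, -0.1, -1.8]
opening: 17.7
grasp_force: 40.0
```

```bash
python3 - <<'E'
from h import *
import pickle
s=bot.sense();print(s['ee_pos'],s['orientation'],s['opening'],s['wrist_force'])
f=vision.grab_frame('wrist');save('w3',f);pickle.dump((s,f),open('w3.pkl','wb'))
print(proj(f,(604.7,162.6,42),s))
E
```

```text
[427.59981186 214.90656766 103.00847665] [[ 9.58671798e-01 -2.84509753e-01 -1.60756743e-03]
 [-2.84508738e-01 -9.58673085e-01  8.32907485e-04]
 [-1.77810193e-03 -3.41117934e-04 -9.99998361e-01]] 17.695963011530615 [-0.03674282 -0.05224917 -1.76696448]
[ 310.10784824 -181.31437452]
```

View pics/w3.png

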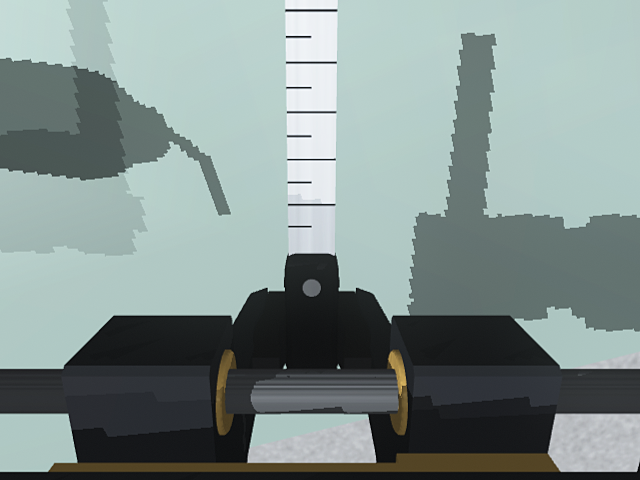

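The blade is held straight (columns 286–337), but the platform is out of view. I'll raise the arm and tilt the camera forward to measure the gap front from two places.

Call:
move_arm(moves=[0,0,-0.02,0,0.1,0,1,0,0,-0.04,0,0.2,0,1,0,0,-0.06,0,0.31,0,1,0,0,-0.08,0,0.42,0,1,0,0,-0.087,0,0.524,0,1])

```text
time_s: 8.13
ee_pos: [428.4, 215.8, 193.2]
orientation: [[0.826, -0.283, 0.487], [-0.246, -0.959, -0.14], [0.506, -0.004, -0.862]]
wrist_force: [0.9, 0.5, -0.5]
opening: 17.6
grasp_force: 40.0
```

Call:
move_arm(moves=[0,0,0,0,0,0,1,0,0,0,0,0,0,1,0,0,0,0,0,0,1,0,0,0,0,0,0,1,0,0,0,0,0,0,1])

```text
time_s: 8.55
ee_pos: [427.8, 215.2, 189.5]
orientation: [[0.832, -0.284, 0.477], [-0.247, -0.959, -0.141], [0.497, 0.0, -0.868]]
wrist_force: [-0.7, -0.6, -0.5]
opening: 17.9
grasp_force: 40.0
```

```bash
python3 - <<'E'
from h import *
import pickle
s=bot.sense();print(s['ee_pos'],s['orientation'][:,0])
f=vision.grab_frame('wrist');save('w4',f);pickle.dump((s,f),open('w4.pkl','wb'))
print(proj(f,(604.7,162.6,42),s))
E
```

```text
[427.77149017 215.15429698 189.47208311] [ 0.83189231 -0.24659017  0.49714029]
[311.06199982  96.39133817]
```

View pics/w4.png

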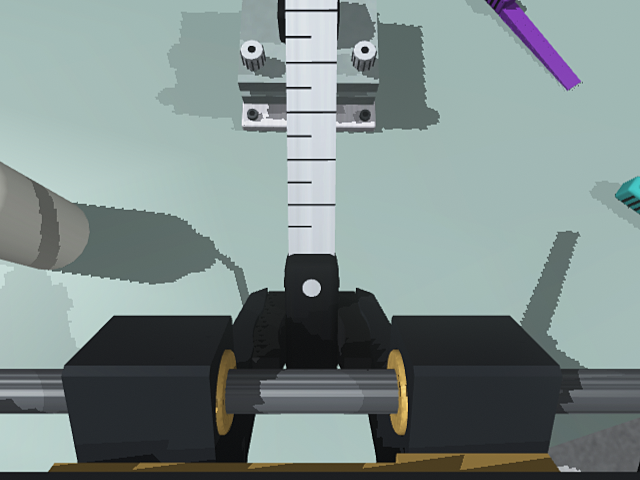

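The view shows the adjuster heads at (252,50) and (365,50), the upper plate's front below them, the gap near row 90, and the foot edge at row 128, columns 241–376. The edges run level, so the yaw is right. The platform's middle is at column 308.5 against 311.5 for the gauge, about 2 mm to the left. Next: a second view, 60 mm higher, for the heights.

Call:
move_arm(moves=[-0.007,0,-0.012,0,0,0,1,-0.015,0,-0.026,0,0,0,1,-0.022,0,-0.039,0,0,0,1,-0.03,0,-0.052,0,0,0,1,-0.03,0,-0.052,0,0,0,1])

```text
time_s: 9.02
ee_pos: [376.8, 230.8, 221.0]
orientation: [[0.831, -0.282, 0.479], [-0.245, -0.959, -0.14], [0.499, -0.001, -0.867]]
wrist_force: [0.9, -0.0, -1.2]
opening: 17.7
grasp_force: 40.0
```

Call:
move_arm(moves=[0,0,0,0,0,0,1,0,0,0,0,0,0,1,0,0,0,0,0,0,1,0,0,0,0,0,0,1,0,0,0,0,0,0,1])

```text
time_s: 9.43
ee_pos: [377.7, 230.1, 219.7]
orientation: [[0.831, -0.284, 0.478], [-0.246, -0.959, -0.141], [0.498, 0.0, -0.867]]
wrist_force: [0.2, -0.4, -0.9]
opening: 17.5
grasp_force: 40.0
```

```bash
python3 - <<'E'
from h import *
import pickle
s=bot.sense();print(s['ee_pos'],s['orientation'][:,0])
f=vision.grab_frame('wrist');save('w5',f);pickle.dump((s,f),open('w5.pkl','wb'))
print(proj(f,(604.7,162.6,42),s))
for n in ['w4','w5']:
    s,f=pickle.load(open(n+'.pkl','rb')); g=f['image'].mean(2)
    print(n,'L',g[60:150,264:280].mean(1).round().astype(int).tolist())
    print(n,'R',g[60:150,342:358].mean(1).round().astype(int).tolist())
i=[cv2.resize(cv2.cvtColor(pickle.load(open(n+'.pkl','rb'))[1]['image'],cv2.COLOR_RGB2BGR)[r:r+110,225:400],None,fx=4,fy=4,interpolation=2)[:290] if 0 else cv2.resize(cv2.cvtColor(pickle.load(open(n+'.pkl','rb'))[1]['image'],cv2.COLOR_RGB2BGR)[r:r+75,225:400],None,fx=4,fy=4,interpolation=2) for n,r in [('w4',65),('w5',65)]]
cv2.imwrite('pics/c45.png',np.vstack(i))
E
```

```text
[377.73670117 230.05843906 219.70034832] [ 0.83144964 -0.24578208  0.4982797 ]
[311.32074386  64.38413095]
w4 L [96, 101, 103, 103, 102, 103, 104, 104, 104, 104, 104, 104, 103, 103, 103, 100, 109, 140, 172, 180, 179, 186, 157, 53, 66, 68, 68, 68, 68, 68, 69, 76, 83, 82, 83, 86, 79, 67, 68, 69, 69, 68, 66, 78, 116, 140, 140, 140, 137, 125, 126, 129, 131, 143, 166, 169, 163, 142, 164, 214, 235, 231, 230, 232, 231, 215, 177, 105, 88, 88, 83, 111, 164, 181, 177, 176, 176, 176, 176, 176, 176, 177, 177, 177, 176, 177, 176, 177, 177, 177]
w4 R [132, 138, 143, 141, 137, 137, 140, 144, 148, 152, 158, 159, 158, 159, 163, 168, 178, 180, 179, 179, 180, 184, 169, 101, 61, 67, 69, 68, 69, 69, 68, 73, 82, 83, 83, 86, 85, 72, 68, 69, 69, 69, 69, 63, 96, 144, 141, 138, 138, 137, 135, 132, 129, 131, 131, 131, 132, 133, 133, 133, 131, 143, 193, 232, 235, 229, 200, 145, 85, 89, 86, 98, 135, 168, 179, 177, 176, 176, 176, 176, 176, 176, 176, 176, 176, 176, 176, 176, 176, 176]
w5 L [80, 78, 82, 87, 74, 64, 65, 66, 66, 66, 62, 69, 120, 163, 160, 158, 162, 161, 147, 153, 154, 151, 150, 167, 162, 147, 165, 204, 219, 222, 228, 228, 221, 185, 120, 81, 87, 82, 93, 139, 172, 173, 171, 171, 171, 171, 171, 171, 171, 171, 171, 171, 171, 171, 171, 171, 171, 171, 171, 171, 171, 171, 171, 171, 171, 171, 171, 172, 171, 171, 171, 171, 171, 171, 172, 172, 172, 172, 172, 172, 172, 172, 172, 172, 172, 172, 172, 172, 172, 173]
w5 R [78, 80, 79, 83, 84, 71, 65, 65, 66, 66, 66, 62, 87, 131, 139, 137, 138, 138, 137, 132, 123, 113, 109, 109, 109, 110, 110, 111, 118, 147, 198, 230, 231, 211, 167, 92, 86, 85, 80, 102, 152, 176, 171, 171, 170, 170, 170, 170, 170, 171, 170, 170, 171, 170, 170, 171, 170, 171, 171, 171, 171, 171, 171, 171, 171, 171, 171, 171, 171, 171, 171, 171, 171, 171, 171, 171, 171, 171, 171, 171, 171, 171, 171, 171, 171, 171, 171, 171, 171, 171]
```

View pics/c45.png

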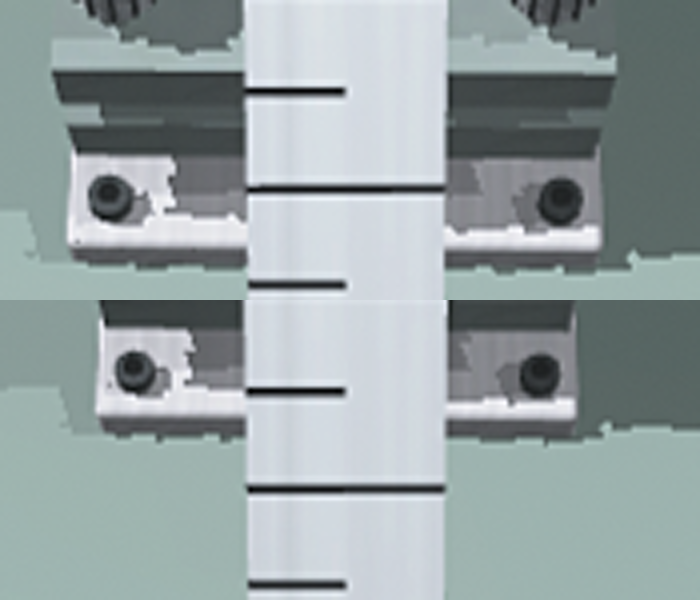

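The crops show both front faces. In the first view the lower plate's upper front edge is at row 96.5 and the upper plate's lower edge at row 91. In the second view the lower plate's edge is at row 64. The platform's middle column is 308.5 and 309.1.

```bash
python3 - <<'E'
from h import *
import pickle
s4,f4=pickle.load(open('w4.pkl','rb'));s5,f5=pickle.load(open('w5.pkl','rb'))
g=f5['image'].mean(2);print(g[45:68,264:280].mean(1).round().astype(int).tolist());print(g[45:68,342:358].mean(1).round().astype(int).tolist())
print('gap_low tri',cross([ray(f4,(308.5,96.5),s4),ray(f5,(309.1,64.2),s5)]))
print('at z42',onz(f4,(308.5,96.5),42,s4),onz(f5,(309.1,64.2),42,s5))
print('plate top edge z~60', onz(f4,(308.5,82.7),60,s4))
t=onz(f4,(308.5,91.2),48,s4);print('gap_top@48',t)
a=onz(f4,(272,96.4),42,s4);b=onz(f4,(350,96.7),42,s4);d=a-b;print('edge yaw',np.degrees(np.arctan2(d[1],d[0]))-90)
a=onz(f4,(272,82.6),60,s4);b=onz(f4,(350,82.8),60,s4);d=a-b;print('edge yaw',np.degrees(np.arctan2(d[1],d[0]))-90)
E
```

```text
[125, 159, 176, 175, 177, 142, 51, 62, 65, 65, 65, 65, 65, 66, 72, 80, 78, 82, 87, 74, 64, 65, 66]
[177, 176, 175, 176, 181, 165, 98, 57, 64, 65, 65, 66, 66, 65, 69, 78, 80, 79, 83, 84, 71, 65, 65]
gap_low tri [603.42875254 165.11467497  44.93855473]
at z42 [605.20467715 164.64027623  42.        ] [605.46691145 164.50015688  42.        ]
plate top edge z~60 [605.89756159 164.30144064  60.        ]
gap_top@48 [606.17761502 164.30761159  48.        ]
edge yaw -16.855624067296006
edge yaw -16.776610808072633
```

```bash
python3 -c "
from h import *
plan(466.5,206.1,100,-16.7)"
```

```text
[ 0.02   -0.0022  0.1497] [-0.0011 -0.5217  0.0041]
```

Call:
move_arm(moves=[0.004,-0.0004,0.03,0,-0.104,0.001,1,0.008,-0.0009,0.06,0,-0.208,0.002,1,0.012,-0.0013,0.09,0,-0.313,0.003,1,0.016,-0.0018,0.12,-0.001,-0.417,0.0035,1,0.02,-0.0022,0.15,-0.001,-0.522,0.004,1])

```text
time_s: 9.9
ee_pos: [467.7, 206.0, 99.2]
orientation: [[0.958, -0.287, -0.003], [-0.287, -0.958, 0.003], [-0.004, -0.002, -1.0]]
wrist_force: [1.0, 0.5, -0.7]
opening: 17.7
grasp_force: 40.0
```

Call:
move_arm(moves=[0,0,0,0,0,0,1,0,0,0,0,0,0,1,0,0,0,0,0,0,1,0,0,0,0,0,0,1,0,0,0,0,0,0,1])

```text
time_s: 10.32
ee_pos: [466.2, 207.0, 101.6]
orientation: [[0.958, -0.286, 0.003], [-0.286, -0.958, 0.001], [0.003, -0.002, -1.0]]
wrist_force: [-0.0, 0.7, -0.7]
opening: 17.9
grasp_force: 40.0
```

```bash
python3 -c "
from h import *
s=bot.sense();print(s['ee_pos'],s['orientation'][2],s['wrist_force']);plan(466.5,206.1,45.8,-16.7)"
```

```text
[466.15818304 207.00306194 101.57143228] [ 0.00302858 -0.00157099 -0.99999418] [-0.00290815  0.72819737 -0.71153193]
[0.0004 0.0009 0.0558] [-0.0016 -0.003   0.0018]
```

Call:
move_arm(moves=[0.0004,0.0009,0.015,-0.0016,-0.005,0.0018,1,0.0004,0.0009,0.03,-0.0016,-0.005,0.0018,1,0.0004,0.0009,0.042,-0.0016,-0.005,0.0018,1,0.0004,0.0009,0.051,-0.0016,-0.005,0.0018,1,0.0004,0.0009,0.0556,-0.0016,-0.005,0.0018,1])

```text
time_s: 10.73
ee_pos: [466.2, 205.7, 44.3]
orientation: [[0.958, -0.288, -0.005], [-0.288, -0.958, 0.0], [-0.004, 0.001, -1.0]]
wrist_force: [0.6, 0.0, -1.2]
opening: 17.8
grasp_force: 40.0
```

Call:
move_arm(moves=[0,0,0,0,0,0,1,0,0,0,0,0,0,1,0,0,0,0,0,0,1,0,0,0,0,0,0,1,0,0,0,0,0,0,1])

```text
time_s: 11.15
ee_pos: [466.9, 205.4, 44.9]
orientation: [[0.957, -0.289, -0.004], [-0.289, -0.957, 0.0], [-0.004, 0.001, -1.0]]
wrist_force: [0.3, -0.4, -0.2]
opening: 17.3
grasp_force: 40.0
```

```bash
python3 -c "
from h import *
import pickle
s=bot.sense();print(s['ee_pos'],s['orientation'][2],s['wrist_force'],s['torque']);plan(466.5,206.1,45.5,-16.7)
f=vision.grab_frame('wrist');s2=vision.grab_frame('scene');save('s6',s2);i=f['image'];cv2.imwrite('pics/w6.png',cv2.cvtColor(i,cv2.COLOR_RGB2BGR))"
```

```text
[466.87558408 205.43493713  44.89835958] [-4.04059934e-03  7.99195076e-04 -9.99991517e-01] [ 0.34194039 -0.44666684 -0.22355754] [ 0.0305492   0.15694743 -0.04539213]
[-0.0006 -0.0005 -0.0006] [ 0.0008  0.004  -0.0013]
```

Call:
move_arm(moves=[-0.0006,-0.0005,-0.0007,0.0008,0.002,-0.0013,1,-0.0006,-0.0005,-0.0007,0.0008,0.002,-0.0013,1,-0.0006,-0.0005,-0.0007,0.0008,0.002,-0.0013,1,-0.0006,-0.0005,-0.0007,0.0008,0.002,-0.0013,1,-0.0006,-0.0005,-0.0007,0.0008,0.002,-0.0013,1])

```text
time_s: 11.67
ee_pos: [466.2, 206.0, 45.1]
orientation: [[0.958, -0.287, -0.003], [-0.287, -0.958, 0.0], [-0.003, 0.0, -1.0]]
wrist_force: [-0.3, -0.1, -1.0]
opening: 17.9
grasp_force: 40.0
```

```bash
python3 -c "
from h import *
s=bot.sense();print(s['ee_pos'],s['orientation'][2],s['wrist_force'],s['torque']);plan(466.5+38.3,206.1-11.5,45.5,-16.7)"
```

```text
[466.19039132 206.04663338  45.09712579] [-2.90311091e-03  4.01983604e-04 -9.99995705e-01] [-0.34609894 -0.10966734 -0.95134048] [0.07311157 0.12919168 0.02417768]
[ 0.0403 -0.0001 -0.0005] [ 0.0004  0.0029 -0.0001]
```

Call:
move_arm(moves=[0.003,0,-0.0006,0,0.001,0,1,0.01,0,-0.0006,0,0.001,0,1,0.02,0,-0.0006,0,0.001,0,1,0.03,0,-0.0006,0,0.001,0,1,0.04,0,-0.0006,0,0.001,0,1])

```text
time_s: 12.08
ee_pos: [505.8, 194.1, 45.6]
orientation: [[0.958, -0.288, -0.002], [-0.288, -0.958, 0.0], [-0.002, 0.0, -1.0]]
wrist_force: [-0.1, 0.1, -0.8]
opening: 17.4
grasp_force: 40.0
```

Call:
move_arm(moves=[0,0,0,0,0,0,1,0,0,0,0,0,0,1,0,0,0,0,0,0,1,0,0,0,0,0,0,1,0,0,0,0,0,0,1])

```text
time_s: 12.5
ee_pos: [504.2, 194.7, 45.6]
orientation: [[0.958, -0.287, -0.002], [-0.287, -0.958, 0.0], [-0.002, 0.001, -1.0]]
wrist_force: [-0.3, -0.2, -0.7]
opening: 17.6
grasp_force: 40.0
```

```bash
python3 -c "
from h import *
s=bot.sense();print(s['ee_pos'],s['orientation'][2],s['wrist_force'],s['torque']);plan(466.5+38.3,206.1-11.5,44.3,-16.7)
f=vision.grab_frame('wrist');save('w7',f)"
```

```text
[504.18173413 194.68192242  45.59635568] [-2.15723855e-03  5.09299803e-04 -9.99997543e-01] [-0.29980152 -0.17396037 -0.70742266] [0.05087301 0.21975791 0.00763934]
[ 0.0006 -0.0001  0.0013] [0.0005 0.0022 0.0003]
```

View pics/w7.png

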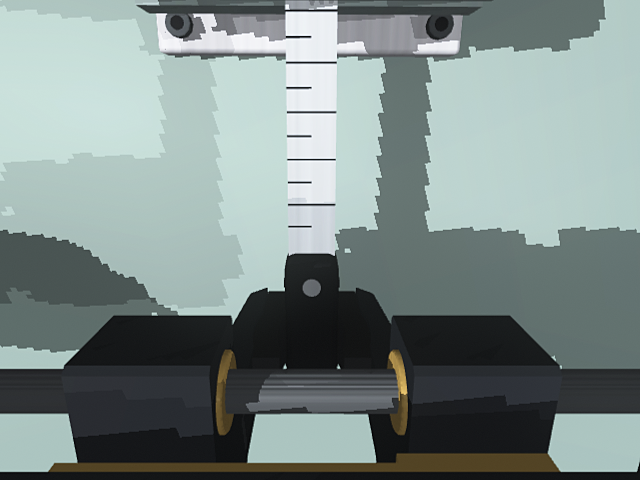

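The blade (columns 286–337, middle 311.5) has entered between the plates and is central to the foot (157–463). Now I lower it onto the lower plate in small steps, averaging the force.

```bash
cat >> h.py <<'E'
def feel(n=6):
    F=[];T=[]
    for _ in range(n):
        vision.grab_frame('wrist'); s=bot.sense(); F.append(s['wrist_force']);T.append(s['torque'])
    O=s['orientation']; e=s['ee_pos']
    u=np.array([.958,-.287,0]); 
    d=np.array(e)-[605.4,164.5,42]
    F=np.mean(F,0);T=np.mean(T,0)
    print('t',s['time_s'],'depth',round(d@u+125,2),'lat',round(float(d[:2]@[.287,.958]),2),'z',round(e[2],2),'xz',round(O[2,0],4),'roll',round(O[2,1],4),'yaw',round(np.degrees(np.arctan2(O[1,0],O[0,0])),2),
     'F along',round(F@u,2),'Fz',round(F[2],2),'Flat',round(float(F[:2]@[.287,.958]),2),'Tlat',round(float(T[:2]@[.287,.958]),3),'grip',round(s['grasp_force'],1),'open',round(s['opening'],1))
E
python3 -c "
from h import *
feel(10)"
```

```text
t 13.05 depth 19.74 lat -0.16 z 45.61 xz -0.0018 roll 0.0004 yaw -16.7 F along 0.3 Fz -0.94 Flat -0.3 Tlat 0.188 grip 40.0 open 17.4
```

Call:
move_arm(moves=[0.0005,0,0.0008,0,0,0,1,0.0005,0,0.0008,0,0,0,1,0.0005,0,0.0008,0,0,0,1])

```text
time_s: 13.3
ee_pos: [505.0, 194.4, 44.7]
orientation: [[0.958, -0.287, -0.002], [-0.287, -0.958, 0.0], [-0.002, 0.0, -1.0]]
wrist_force: [-0.0, -0.2, -0.6]
opening: 17.9
grasp_force: 40.0
```

```bash
python3 -c "
from h import *
feel(8)"
```

```text
t 13.7 depth 20.24 lat -0.17 z 44.8 xz -0.0018 roll 0.0004 yaw -16.7 F along -0.32 Fz -0.97 Flat -0.17 Tlat 0.189 grip 40.0 open 17.5
```

Call:
move_arm(moves=[0,0,0.0005,0,0,0,1,0,0,0.0005,0,0,0,1,0,0,0.0005,0,0,0,1])

```text
time_s: 13.95
ee_pos: [505.0, 194.4, 44.3]
orientation: [[0.958, -0.287, -0.002], [-0.287, -0.958, 0.0], [-0.002, 0.0, -1.0]]
wrist_force: [-0.0, -0.3, -1.0]
opening: 17.8
grasp_force: 40.0
```

```bash
python3 -c "
from h import *
feel(8)"
```

```text
t 14.35 depth 20.21 lat -0.16 z 44.28 xz -0.0019 roll 0.0004 yaw -16.7 F along 0.01 Fz -0.6 Flat -0.06 Tlat 0.172 grip 40.0 open 17.5
```

Call:
move_arm(moves=[0,0,0.0003,0,0,0,1,0,0,0.0003,0,0,0,1,0,0,0.0003,0,0,0,1])

```text
time_s: 14.6
ee_pos: [505.0, 194.4, 44.0]
orientation: [[0.958, -0.287, -0.002], [-0.287, -0.958, 0.0], [-0.002, 0.0, -1.0]]
wrist_force: [0.0, -0.3, -0.6]
opening: 17.9
grasp_force: 40.0
```

```bash
python3 -c "
from h import *
feel(10)"
```

```text
t 15.1 depth 20.25 lat -0.17 z 44.01 xz -0.0018 roll 0.0004 yaw -16.7 F along -0.36 Fz -0.61 Flat -0.29 Tlat 0.142 grip 40.0 open 17.8
```

Light contact at about z = 44.3 (Fz has risen and the moment is dropping), which matches the bench reference. I'll ease up 0.2 mm and slide in.

Call:
move_arm(moves=[0.003,0,-0.0002,0,0,0,1,0.006,0,-0.0002,0,0,0,1,0.01,0,-0.0002,0,0,0,1,0.014,0,-0.0002,0,0,0,1,0.015,0,-0.0002,0,0,0,1])

```text
time_s: 15.52
ee_pos: [520.1, 189.8, 44.1]
orientation: [[0.958, -0.288, -0.001], [-0.288, -0.958, 0.0], [-0.001, 0.0, -1.0]]
wrist_force: [-0.6, -0.7, -0.9]
opening: 17.5
grasp_force: 40.0
```

```bash
python3 -c "
from h import *
feel(8)"
```

```text
t 15.9167 depth 35.09 lat -0.17 z 44.16 xz -0.002 roll 0.0004 yaw -16.7 F along -0.1 Fz -0.62 Flat -0.36 Tlat 0.12 grip 40.0 open 17.6
```

Call:
move_arm(moves=[0.001,0,0,0,0,0,1,0.002,0,0,0,0,0,1,0.003,0,0,0,0,0,1,0.004,0,0,0,0,0,1,0.004,0,0,0,0,0,1])

```text
time_s: 16.33
ee_pos: [523.4, 188.9, 44.2]
orientation: [[0.958, -0.287, -0.002], [-0.287, -0.958, 0.0], [-0.002, 0.0, -1.0]]
wrist_force: [0.8, -0.2, -0.2]
opening: 17.8
grasp_force: 40.0
```

```bash
python3 -c "
from h import *
feel(6)"
```

```text
t 16.6333 depth 39.2 lat -0.18 z 44.15 xz -0.0019 roll 0.0004 yaw -16.7 F along 0.21 Fz -0.35 Flat -0.01 Tlat 0.123 grip 40.0 open 17.8
```

Call:
move_arm(moves=[0.001,0,0,0,0,0,1,0.002,0,0,0,0,0,1,0.003,0,0,0,0,0,1,0.004,0,0,0,0,0,1,0.004,0,0,0,0,0,1])

```text
time_s: 17.05
ee_pos: [527.3, 187.7, 44.2]
orientation: [[0.958, -0.287, -0.002], [-0.287, -0.958, 0.0], [-0.002, 0.0, -1.0]]
wrist_force: [0.3, -1.0, -0.0]
opening: 17.9
grasp_force: 40.0
```

```bash
python3 -c "
from h import *
feel(6)"
```

```text
t 17.35 depth 43.23 lat -0.19 z 44.14 xz -0.0018 roll 0.0004 yaw -16.7 F along 0.5 Fz -0.54 Flat 0.18 Tlat 0.123 grip 40.0 open 17.5
```

Call:
move_arm(moves=[0.001,0,0,0,0,0,1,0.002,0,0,0,0,0,1,0.003,0,0,0,0,0,1,0.003,0,0,0,0,0,1,0.003,0,0,0,0,0,1])

```text
time_s: 17.77
ee_pos: [530.0, 186.9, 44.2]
orientation: [[0.958, -0.287, -0.002], [-0.287, -0.958, 0.0], [-0.002, 0.0, -1.0]]
wrist_force: [0.0, -0.1, -0.0]
opening: 17.4
grasp_force: 40.0
```

```bash
python3 -c "
from h import *
feel(6)"
```

```text
t 18.0667 depth 46.2 lat -0.17 z 44.12 xz -0.0019 roll 0.0004 yaw -16.7 F along 0.26 Fz -0.74 Flat -0.04 Tlat 0.12 grip 40.0 open 17.7
```

Call:
move_arm(moves=[0.001,0,0,0,0,0,1,0.002,0,0,0,0,0,1,0.003,0,0,0,0,0,1,0.003,0,0,0,0,0,1])

```text
time_s: 18.4
ee_pos: [533.0, 186.0, 44.1]
orientation: [[0.958, -0.287, -0.002], [-0.287, -0.958, 0.0], [-0.002, 0.0, -1.0]]
wrist_force: [0.2, -0.1, -0.7]
opening: 17.8
grasp_force: 40.0
```

```bash
python3 -c "
from h import *
feel(6)"
```

```text
t 18.7 depth 49.25 lat -0.18 z 44.15 xz -0.0018 roll 0.0004 yaw -16.7 F along 0.28 Fz -0.43 Flat 0.12 Tlat 0.1 grip 40.0 open 17.5
```

Call:
move_arm(moves=[0.001,0,0,0,0,0,1,0.002,0,0,0,0,0,1,0.002,0,0,0,0,0,1,0.002,0,0,0,0,0,1])

```text
time_s: 19.03
ee_pos: [534.8, 185.5, 44.2]
orientation: [[0.958, -0.287, -0.002], [-0.287, -0.958, 0.0], [-0.002, 0.0, -1.0]]
wrist_force: [0.5, 0.3, 0.4]
opening: 17.7
grasp_force: 40.0
```

```bash
python3 -c "
from h import *
feel(6)"
```

```text
t 19.3333 depth 51.22 lat -0.16 z 44.14 xz -0.0018 roll 0.0004 yaw -16.7 F along 0.1 Fz -0.17 Flat 0.13 Tlat 0.101 grip 40.0 open 17.8
```

Call:
move_arm(moves=[0.001,0,0,0,0,0,1,0.002,0,0,0,0,0,1,0.003,0,0,0,0,0,1,0.003,0,0,0,0,0,1])

```text
time_s: 19.67
ee_pos: [537.8, 184.5, 44.1]
orientation: [[0.958, -0.287, -0.002], [-0.287, -0.958, 0.0], [-0.002, 0.0, -1.0]]
wrist_force: [0.2, -0.7, -0.6]
opening: 17.6
grasp_force: 40.0
```

```bash
python3 -c "
from h import *
feel(6)"
```

```text
t 19.9667 depth 54.26 lat -0.17 z 44.14 xz -0.0018 roll 0.0004 yaw -16.7 F along 0.22 Fz -0.58 Flat 0.0 Tlat 0.078 grip 40.0 open 17.5
```

Call:
move_arm(moves=[0.001,0,0,0,0,0,1,0.002,0,0,0,0,0,1,0.003,0,0,0,0,0,1,0.003,0,0,0,0,0,1])

```text
time_s: 20.3
ee_pos: [540.7, 183.7, 44.1]
orientation: [[0.958, -0.287, -0.002], [-0.287, -0.958, 0.0], [-0.002, 0.0, -1.0]]
wrist_force: [0.3, -0.0, -0.7]
opening: 17.5
grasp_force: 40.0
```

```bash
python3 -c "
from h import *
feel(6)"
```

```text
t 20.6 depth 57.26 lat -0.21 z 44.13 xz -0.0018 roll 0.0004 yaw -16.7 F along 0.0 Fz -0.3 Flat -0.21 Tlat 0.084 grip 40.0 open 17.5
```

Call:
move_arm(moves=[0.001,0,0,0,0,0,1,0.002,0,0,0,0,0,1,0.0025,0,0,0,0,0,1,0.0025,0,0,0,0,0,1])

```text
time_s: 20.93
ee_pos: [543.0, 183.0, 44.1]
orientation: [[0.958, -0.287, -0.002], [-0.287, -0.958, 0.0], [-0.002, 0.0, -1.0]]
wrist_force: [0.1, 0.5, -0.9]
opening: 17.7
grasp_force: 40.0
```

```bash
python3 -c "
from h import *
feel(6)"
```

```text
t 21.2333 depth 59.76 lat -0.17 z 44.15 xz -0.0017 roll 0.0004 yaw -16.7 F along 0.52 Fz -0.21 Flat -0.06 Tlat 0.071 grip 40.0 open 17.7
```

Call:
move_arm(moves=[0.001,0,0,0,0,0,1,0.002,0,0,0,0,0,1,0.0025,0,0,0,0,0,1,0.0025,0,0,0,0,0,1])

```text
time_s: 21.57
ee_pos: [545.4, 182.3, 44.1]
orientation: [[0.958, -0.287, -0.002], [-0.287, -0.958, 0.0], [-0.002, 0.0, -1.0]]
wrist_force: [0.3, -0.3, 0.3]
opening: 17.4
grasp_force: 40.0
```

```bash
python3 -c "
from h import *
feel(6)"
```

```text
t 21.8667 depth 62.27 lat -0.19 z 44.12 xz -0.0018 roll 0.0004 yaw -16.7 F along 0.5 Fz 0.01 Flat 0.29 Tlat 0.082 grip 40.0 open 17.6
```

Call:
move_arm(moves=[0.001,0,0,0,0,0,1,0.002,0,0,0,0,0,1,0.0025,0,0,0,0,0,1,0.0025,0,0,0,0,0,1])

```text
time_s: 22.2
ee_pos: [547.7, 181.6, 44.1]
orientation: [[0.958, -0.287, -0.002], [-0.287, -0.958, 0.0], [-0.002, 0.0, -1.0]]
wrist_force: [0.7, -0.3, -0.0]
opening: 18.0
grasp_force: 40.0
```

```bash
python3 -c "
from h import *
feel(6)"
```

```text
t 22.5 depth 64.8 lat -0.18 z 44.15 xz -0.0017 roll 0.0003 yaw -16.7 F along 0.4 Fz -0.13 Flat 0.13 Tlat 0.075 grip 40.0 open 17.3
```

Call:
move_arm(moves=[0.001,0,0,0,0,0,1,0.002,0,0,0,0,0,1,0.002,0,0,0,0,0,1,0.002,0,0,0,0,0,1])

```text
time_s: 22.83
ee_pos: [549.7, 181.0, 44.1]
orientation: [[0.958, -0.287, -0.002], [-0.287, -0.958, 0.0], [-0.002, 0.0, -1.0]]
wrist_force: [1.3, -0.7, -0.5]
opening: 17.4
grasp_force: 40.0
```

```bash
python3 -c "
from h import *
feel(6)"
```

```text
t 23.1333 depth 66.75 lat -0.2 z 44.11 xz -0.0018 roll 0.0004 yaw -16.7 F along 0.39 Fz -0.28 Flat -0.18 Tlat 0.07 grip 40.0 open 17.9
```

Call:
move_arm(moves=[0.001,0,0,0,0,0,1,0.002,0,0,0,0,0,1,0.002,0,0,0,0,0,1,0.002,0,0,0,0,0,1])

```text
time_s: 23.47
ee_pos: [551.6, 180.4, 44.1]
orientation: [[0.958, -0.287, -0.002], [-0.287, -0.958, 0.0], [-0.002, 0.0, -1.0]]
wrist_force: [0.5, 0.1, 1.1]
opening: 17.6
grasp_force: 40.0
```

```bash
python3 -c "
from h import *
feel(6)"
```

```text
t 23.7667 depth 68.77 lat -0.2 z 44.1 xz -0.0018 roll 0.0004 yaw -16.7 F along 0.68 Fz 0.29 Flat -0.25 Tlat 0.043 grip 40.0 open 17.8
```

Call:
move_arm(moves=[0.001,0,0,0,0,0,1,0.002,0,0,0,0,0,1,0.002,0,0,0,0,0,1,0.002,0,0,0,0,0,1])

```text
time_s: 24.1
ee_pos: [553.5, 179.9, 44.1]
orientation: [[0.958, -0.287, -0.002], [-0.287, -0.958, 0.0], [-0.002, 0.0, -1.0]]
wrist_force: [-0.7, 0.3, 0.2]
opening: 17.8
grasp_force: 40.0
```

```bash
python3 -c "
from h import *
feel(6)"
```

```text
t 24.4 depth 70.79 lat -0.17 z 44.12 xz -0.0017 roll 0.0004 yaw -16.7 F along 0.55 Fz -0.01 Flat 0.13 Tlat 0.051 grip 40.0 open 17.9
```

Call:
move_arm(moves=[0.001,0,0,0,0,0,1,0.0015,0,0,0,0,0,1,0.0015,0,0,0,0,0,1,0.0015,0,0,0,0,0,1])

```text
time_s: 24.73
ee_pos: [554.8, 179.5, 44.1]
orientation: [[0.958, -0.287, -0.002], [-0.287, -0.958, 0.0], [-0.002, 0.0, -1.0]]
wrist_force: [-0.9, 0.8, 0.8]
opening: 17.9
grasp_force: 40.0
```

```bash
python3 -c "
from h import *
feel(6)"
```

```text
t 25.0333 depth 72.25 lat -0.2 z 44.09 xz -0.0018 roll 0.0004 yaw -16.7 F along -0.11 Fz 0.68 Flat 0.3 Tlat 0.12 grip 40.0 open 17.9
```

Call:
move_arm(moves=[0.001,0,0,0,0,0,1,0.0015,0,0,0,0,0,1,0.0015,0,0,0,0,0,1,0.0015,0,0,0,0,0,1])

```text
time_s: 25.37
ee_pos: [556.3, 179.0, 44.1]
orientation: [[0.958, -0.287, -0.002], [-0.287, -0.958, 0.0], [-0.002, 0.0, -1.0]]
wrist_force: [-0.1, 0.2, -0.0]
opening: 17.4
grasp_force: 40.0
```

```bash
python3 -c "
from h import *
feel(6)"
```

```text
t 25.6667 depth 73.8 lat -0.19 z 44.08 xz -0.0017 roll 0.0004 yaw -16.7 F along 0.56 Fz 0.24 Flat 0.16 Tlat 0.056 grip 40.0 open 17.6
```

Call:
move_arm(moves=[0.001,0,0,0,0,0,1,0.001,0,0,0,0,0,1,0.001,0,0,0,0,0,1,0.001,0,0,0,0,0,1])

```text
time_s: 26.0
ee_pos: [557.2, 178.8, 44.1]
orientation: [[0.958, -0.287, -0.002], [-0.287, -0.958, 0.0], [-0.002, 0.0, -1.0]]
wrist_force: [-0.5, 0.2, 0.7]
opening: 17.8
grasp_force: 40.0
```

```bash
python3 -c "
from h import *
feel(7)"
```

```text
t 26.35 depth 74.75 lat -0.18 z 44.12 xz -0.0018 roll 0.0004 yaw -16.7 F along -0.03 Fz 0.35 Flat -0.15 Tlat 0.163 grip 40.0 open 17.8
```

Call:
move_arm(moves=[0.001,0,0,0,0,0,1,0.001,0,0,0,0,0,1,0.001,0,0,0,0,0,1,0.001,0,0,0,0,0,1])

```text
time_s: 26.68
ee_pos: [558.1, 178.5, 44.1]
orientation: [[0.958, -0.287, -0.002], [-0.287, -0.958, 0.0], [-0.002, 0.0, -1.0]]
wrist_force: [-1.7, 0.8, 1.4]
opening: 18.0
grasp_force: 40.0
```

```bash
python3 -c "
from h import *
feel(7)"
```

```text
t 27.0333 depth 75.64 lat -0.21 z 44.07 xz -0.0021 roll 0.0004 yaw -16.7 F along -2.14 Fz 1.14 Flat 0.31 Tlat 0.412 grip 40.0 open 17.7
```

Drag has begun, about 2.5 N at 75.6 mm. One more small step to make it snug.

Call:
move_arm(moves=[0.0005,0,0,0,0,0,1,0.0008,0,0,0,0,0,1,0.0008,0,0,0,0,0,1,0.0008,0,0,0,0,0,1])

```text
time_s: 27.37
ee_pos: [558.7, 178.3, 44.0]
orientation: [[0.958, -0.287, -0.002], [-0.287, -0.958, 0.0], [-0.002, 0.0, -1.0]]
wrist_force: [-3.7, 2.1, 1.4]
opening: 17.5
grasp_force: 40.0
```

```bash
python3 -c "
from h import *
feel(8); feel(8); f=vision.grab_frame('wrist'); save('w8',f)"
```

```text
t 27.7667 depth 76.41 lat -0.17 z 44.04 xz -0.0021 roll 0.0004 yaw -16.7 F along -4.54 Fz 1.55 Flat 0.31 Tlat 0.747 grip 40.0 open 17.7
t 28.1667 depth 76.47 lat -0.19 z 44.06 xz -0.002 roll 0.0004 yaw -16.7 F along -4.69 Fz 1.59 Flat 0.32 Tlat 0.807 grip 40.0 open 17.8
```

View pics/w8.png

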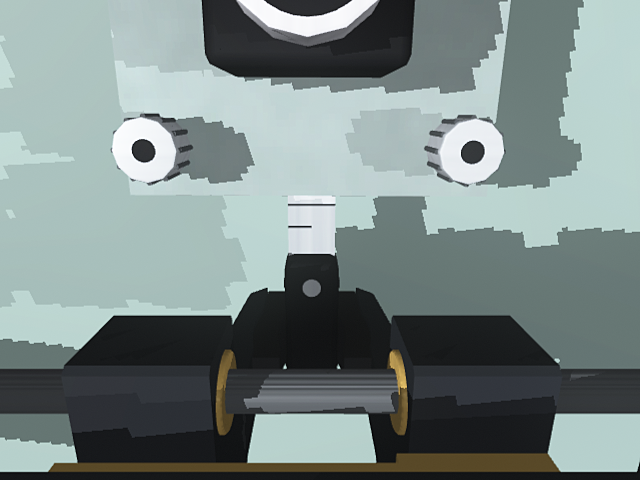

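The blade sits in the gap, square to the front edge. Its middle is at column 311.5 against 307.5 midway between the adjusters, about 1 mm off. The drag is steady at about 5 N, so I'm handing in.

```bash
python3 -c "
from h import *
print(order.job_done())"
```

```text
the job is handed in; nothing more can be done
None
```

The gauge is held by its black handle about 76 mm into the front gap, flat on the lower plate, square and about 1 mm off midway, with a steady drag of about 5 N (a gap of about 7 mm); the job was handed in at about 28 s.

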